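# Seat a 3D printer's build plate on its locating pins

## Robot

A 6-joint arm with a two-finger parallel gripper is mounted at the origin on the work surface. World frame = base frame: x ahead of the robot, y to its left, z up, the work surface at z = 0. Lengths are in m, angles in rad, forces in N, time in s.
With the tool pointing down it reaches from about 0.3 to 0.825 m from the base axis. Payload 5.4 kg.
Tool frame: the origin (TCP) lies at the very end of the fingers, on their centre line; the grasp point (between the pads) lies 19 mm behind it; x points along the fingers, z is the direction in which the jaws open and shut, and the axes are right-handed (so a half turn about x gives the same grasp; the last joint's range is limited). The gripper opens to 92 mm and grips with 3 to 60 N. Pads are 20 mm wide; open, the fingers measure 128 mm over their backs; the gripper's body (75 mm by 189 mm) begins 69 mm behind the grasp point.
Start: joints at [1.07, 0.158, 1.597, -0, 1.386, -0.21], TCP at [0.165, 0.551, 0.215] pointing down, gripper open.
Joint ranges: [-2.91, 2.91], [-0.94, 2.29], [0.18, 2.7], [-1.29, 4.43], [0.17, 2.64], [-3, 3]. Speed limits (rad/s): [2.57, 2.57, 3.14, 3.14, 3.14, 3.14].

## Interface

Orientations are given as a 3x3 rotation matrix whose columns are the frame's x, y, z axes.
In Python, from cell import manip gives the robot as it stands. The module is installed in compiled form; this text tells all that it offers.
- The arm moves only by the tool jog_arm, never from a script. Its argument "rows" is one flat list of numbers, 6 for each row, row after row: the shift along the tool's x, y, z in m, then the turn, a rotation vector about the tool's x, y, z in rad. In form: [x, y, z, rx, ry, rz, x, y, z, rx, ry, rz, ...]. A call has 1 to 8 rows; each row is the pose to reach, as a shift and turn from the pose measured when the call began, along the tool's axes at that moment; what a row does not reach only later rows make up. A row lasts 1/8 s, in which the tool goes at most 62.5 mm and 10.7 degrees, less where a joint would pass 70% of its speed; a pose out of reach is approached as far as the arm can. A call with a gripper value outside its range is refused whole. "fingers" is the finger opening in m, from 0 to 0.0919, set as the call begins (left out, the last holds). The fingers move at their own pace and stop on an object; the grip force is fixed at half the most. Time passes only in rows, so rows that repeat a pose let the fingers close. It gives the time, the measured TCP pose, the force and the opening at its end, in the units of the state.
- manip.read_state(): the state, without advancing time (a new reading comes with each control period).
- manip.camera(name): name is "scene" or "side" or "wrist"; returns the picture (400x640x3 uint8, blue, green, red); there is no depth.
- manip.get_calibration(name): a dict with "fx", "fy", "cx", "cy" (pixels), "R" (3x3) and "t" (3): a world point X has camera coordinates R X + t; the wrist camera has in their place "T_tool_cam" (4x4, takes a point from camera to tool coordinates, whose origin is the TCP and whose axes are the tool frame's). Camera axes: x right, y down, z forward; pixel columns grow to the right and rows downward; lengths in m; the calibration is good to about 2 mm. A picture is of the moment at which its call begins: read the wrist's pose just before it. get_calibration takes no time and is no camera call.
- manip.finish_job(): hands the job in, once; it reports no verdict.
Trained networks look in the newest picture that a camera, given by its name, has taken for a name from the list of things; names that differ only in an ending like _2 or _b are one class to them, and where a whole thing is asked for, a point or a joint stands for the part that bears it (a point fixed in the world has none). Each returns a list of dicts, best first, with "p" (0 to 1); they miss things now and then, are a little off and sometimes report something else, mostly with a low value. They report only what shows in the picture. A call takes as long as a camera call. They do not tell look-alikes from the thing itself.
- manip.spot_in(name, camera): "centre" ([column, row] in pixels, amid what is visible of it).
- manip.place_of(name, camera): "centre" ([column, row] in pixels: a listed point, or the origin of a listed thing).
The state is a dict: "t": time; "joint_pos": joint angles; "joint_vel": joint speeds; "tau": joint torques, N m; "ee_pos": TCP position; "ee_rot": TCP orientation; "contact_force": force on the tool from outside, world axes, zero at the start; "moment": the same for the moment, N m; "gripper_width": opening from 0.0 (shut) to 1.0 (fully open).
Only numpy, scipy, OpenCV 4.12 (cv2) and the standard library are available. Lean on these libraries where they do the work, as an engineer would, in place of code of your own. Each camera call takes 0.05 s, during which the arm holds its last target. There are 200 camera calls.

## Task

The printer's build plate has been laid on the bed but not seated: it hangs out over the front, riding on top of the bed's two locating pins. With the fingertips against its edges, gently nudge it sideways over the bed until its two holes drop over the pins; if it hangs up there, press it down, so that it lies flat on the bed. Do not grip the plate or lift it, and leave the tub, cartridge and spatula on the bench where they are.

Things in the scene. Friction and masses are not known exactly. Their poses are not given: they have to be found in the camera images.
- plate: Removable build plate, loose: aluminium, 180 x 180 x 6 mm, corners cut off at 45 degrees (edges straight over 130 mm), about 0.5 kg, slides with about 3 N. White mat with orange rim on top, except a bare strip 38 mm wide along the front edge with the two holes. Origin: centre of the underside; own x along the front edge from round hole to slot, own y towards the front edge, z up.
- plate_front (a point): Middle of the plate's front edge, at the underside, 90 mm along own y from the plate's origin. At the start the front part rides on the pins, so the plate is tilted by about 0.05 rad; it is 14 to 32 mm too far to the front, up to 12 mm off to either side and up to 0.12 rad twisted.
- plate_back (a point): Middle of the plate's back edge, at the underside; at the start this edge rests on the bed. Seated, the plate lies level with its underside on the bed and overhangs the bed by 10 mm on all four sides.
- hole_round (a point): Centre of the round through hole (10 mm diameter), at the plate's underside: 50 mm to its own -x side, 24 mm in from the front edge. It belongs over pin_near.
- hole_slot (a point): Centre of the slotted through hole (14 mm along the plate's own x, 10 mm along y), at the underside: 50 mm to its own +x side, 24 mm in from the front edge. It belongs over pin_far.
- bed_mid (a point): Centre of the upper face of the printer's fixed dark bed, 160 x 160 x 8 mm, 123 mm above the bench. x across the bed (away from the robot), y towards the printer's open front, z up. A flush brass screw in each corner, 79.5 mm from the middle in x and y, shows just outside the plate's cut corners when it is seated.
- printer: The printer, fixed on the bench. Origin: on the bench below bed_mid, same axes. Round the bed, from 85 mm out from its middle in x or y, there is free room down to 91 mm above the bench (corner lugs and nuts lie within that). The gantry stands behind the bed, 0.40 m wide, 0.52 m tall; nothing of it is in front of y = -170 mm. The print head hangs there, its nozzle 252 mm above the bench.
- pin_near (a point): Tip of one of the two brass locating pins fixed in the bed: 8 mm diameter, 7 mm tall, its upper 4.5 mm a cone that narrows to 3.6 mm, at bed x = -50 mm, y = +66 mm (the pin nearer to the robot).
- pin_far (a point): Tip of the other, equal pin, at bed x = +50 mm, y = +66 mm.
- tub: Bystander: small white tub with a blue lid, 68 mm diameter, 62 mm tall, standing on the bench. Origin: centre of its underside.
- cartridge: Bystander: aluminium paste cartridge, 46 mm diameter, 112 mm tall, standing on the bench. Origin: centre of its underside.
- spatula: Bystander: spatula, 190 mm long, lying on the bench. Origin: on its underside, near its middle.
Not all that is in view belongs to the job. There is more than one size of the plate; the job needs the smallest.

How it is judged:
By the outcome, as a careful person would: the job done as asked, in the order asked, and still so for the second after the job is handed in, with the robot touching nothing.
It also fails if it takes over 58 s, if anything falls off the work surface, if the arm or the gripper's body presses on something with over 40 N, if the wrist force passes 120 N, or if a joint passes its speed limit or range.

## Working session

There is one attempt and no reset: what is moved stays moved. The work goes in short steps, Python scripts to look and compute and a tool call to move; the robot and the scene stay as the last step left them, time stands still between calls to the robot, and variables do not carry over. Pictures are saved under pics/ and viewed, about 8 in all and at most 12, crops included, and the job is handed in when it is done.

Besides the shell and the picture viewer there is one more tool, called after "Request:" as name(argument=value, ...), one argument or row to a line, values as JSON. jog_arm: Moves the arm, as the interface text tells. Its arguments: {"type":"object","properties":{"rows":{"type":"array","items":{"type":"number"}},"fingers":{"type":"number"}},"required":["rows"]}

```bash
mkdir -p pics; cat > h.py <<'E'
import numpy as np, cv2, json
from cell import manip
def cal(n):
    c=manip.get_calibration(n)
    K=np.array([[c['fx'],0,c['cx']],[0,c['fy'],c['cy']],[0,0,1.]])
    if 'R' in c: return K,np.array(c['R']),np.array(c['t'])
    s=manip.read_state(); T=np.array(c['T_tool_cam']); Re=np.array(s['ee_rot']); p=np.array(s['ee_pos'])
    Rc=Re@T[:3,:3]; tc=Re@T[:3,3]+p
    return K,Rc.T,-Rc.T@tc
def onz(n,px,z):
    K,R,t=cal(n); d=R.T@np.linalg.inv(K)@np.array([px[0],px[1],1.]); o=-R.T@t
    return o+d*(z-o[2])/d[2]
def proj(n,X):
    K,R,t=cal(n); q=K@(R@np.asarray(X)+t); return q[:2]/q[2]
E
python3 - <<'E'
from h import *
np.set_printoptions(precision=3,suppress=True)
s=manip.read_state(); print(s['t'],s['ee_pos'],np.array(s['ee_rot']),s['contact_force'])
ims=[]
for n in ['scene','side','wrist']:
    im=manip.camera(n); cv2.imwrite(f'pics/{n}0.png',im)
    for k in ['plate','bed_mid','plate_front','plate_back','hole_round','hole_slot','pin_near','pin_far']:
        r=manip.place_of(k,n)[:3]
        print(n,k,[(np.round(a['centre'],1).tolist(),round(a['p'],2),np.round(onz(n,a['centre'],.126)[:2],3).tolist()) for a in r])
E
```

```text
0.0 [0.165 0.55  0.214] [[-0.001 -0.958  0.287]
 [-0.002  0.287  0.958]
 [-1.     0.    -0.002]] [ 0.06   0.017 -0.029]
scene plate [([261.4, 157.3], 0.92, [0.32, -0.177]), ([469.7, 244.7], 0.76, [0.456, 0.592]), ([281.2, 210.0], 0.7, [0.548, 0.047])]
scene bed_mid [([298.5, 219.1], 0.44, [0.562, 0.116])]
scene plate_front [([240.8, 174.6], 0.93, [0.444, -0.18]), ([309.1, 213.2], 0.9, [0.525, 0.132]), ([492.1, 230.2], 0.86, [0.37, 0.638])]
scene plate_back [([253.8, 207.9], 0.89, [0.575, -0.035]), ([276.2, 147.0], 0.76, [0.235, -0.166]), ([445.1, 262.3], 0.7, [0.548, 0.547])]
scene hole_round [([235.8, 164.8], 0.97, [0.401, -0.233]), ([305.2, 198.6], 0.72, [0.467, 0.087]), ([506.9, 245.1], 0.69, [0.414, 0.683])]
scene hole_slot [([469.2, 223.2], 0.97, [0.367, 0.574]), ([298.8, 218.3], 0.86, [0.559, 0.115]), ([261.0, 172.6], 0.81, [0.404, -0.123])]
scene pin_near [([296.4, 199.8], 0.97, [0.484, 0.064])]
scene pin_far [([287.3, 221.9], 0.8, [0.587, 0.092])]
side plate [([383.2, 177.1], 0.64, [0.211, -0.028]), ([335.4, 313.2], 0.61, [0.331, 0.731]), ([291.1, 181.2], 0.56, [0.54, 0.049])
[... 308 characters left out ...]
[352.0, 340.4], 0.93, [0.288, 0.816]), ([308.7, 188.4], 0.84, [0.47, 0.096]), ([367.6, 167.6], 0.72, [0.269, -0.103])]
side hole_slot [([364.8, 178.7], 0.96, [0.277, -0.006]), ([281.7, 189.5], 0.72, [0.562, 0.116])]
side pin_near [([307.5, 188.7], 0.8, [0.474, 0.099])]
side pin_far [([280.0, 187.0], 0.83, [0.571, 0.098]), ([293.5, 179.8], 0.23, [0.533, 0.036])]
wrist plate [([396.3, 299.6], 0.66, [0.259, 0.589])]
wrist bed_mid []
wrist plate_front [([415.5, 205.9], 0.74, [0.185, 0.622])]
wrist plate_back [([378.3, 384.6], 0.56, [0.336, 0.553])]
wrist hole_round [([464.9, 237.7], 0.92, [0.222, 0.654])]
wrist hole_slot [([348.3, 225.2], 0.64, [0.185, 0.568])]
wrist pin_near []
wrist pin_far []
```

View pics/scene0.png

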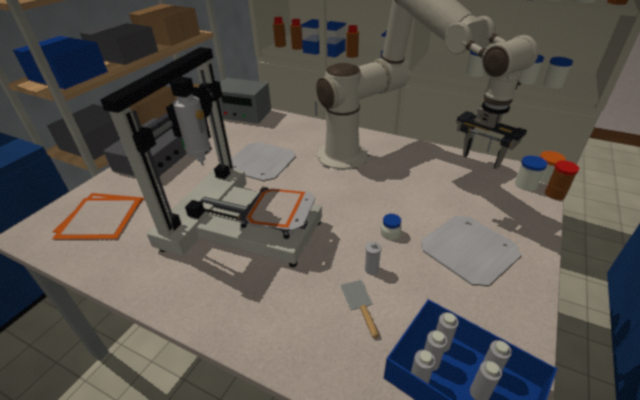

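View pics/side0.png

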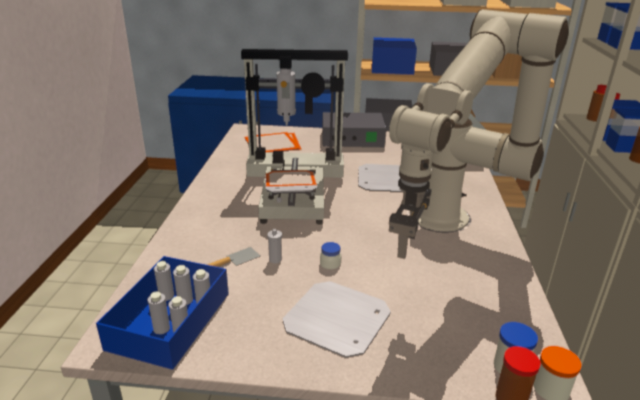

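Scene: the plate on the job is the small one with orange rim on the printer bed (scene ~(283,208), side ~(292,181)). The bare plates at scene (264,160) and (470,248) and the orange frame at (100,216) lie on the bench and are look-alikes. I'll look at it from near with the wrist camera, which also serves as the confirming crop.

```bash
cat >> h.py <<'E'
np.set_printoptions(precision=4,suppress=True)
from scipy.spatial.transform import Rotation as Ro
def delta(p,yaw):  # tool down, tool z at world yaw -> one row in tool axes
    s=manip.read_state(); R=np.array(s['ee_rot']); z=np.array([np.cos(yaw),np.sin(yaw),0]); x=np.array([0,0,-1.])
    G=np.c_[x,np.cross(z,x),z]
    return np.r_[R.T@(np.array(p)-s['ee_pos']),Ro.from_matrix(R.T@G).as_rotvec()]
E
python3 - <<'E'
from h import *
print(manip.get_calibration('wrist')); print(manip.read_state()['t'])
print(delta([.50,.17,.36],0)); print(delta([.165,.551,.36],0.6))
E
```

```text
{'fx': 342.5188464965108, 'fy': 342.5188464965108, 'cx': 321.6096194777534, 'cy': 202.072475756787, 'T_tool_cam': array([[-0.0004, -0.2349,  0.972 , -0.1694],
       [ 0.0014, -0.972 , -0.2349,  0.0663],
       [ 1.    ,  0.0013,  0.0007,  0.0007],
       [ 0.    ,  0.    ,  0.    ,  1.    ]])}
1.35
[-0.1454 -0.4302 -0.2688  1.28    0.     -0.    ]
[-0.1454 -0.0001  0.0002  0.68    0.     -0.    ]
```

Request:
jog_arm(
  rows=[-0.05,-0.03,-0.02,0.16,0,0,-0.09,-0.08,-0.05,0.32,0,0,-0.126,-0.12,-0.08,0.48,0,0,-0.126,-0.17,-0.11,0.64,0,0,-0.126,-0.22,-0.14,0.8,0,0,-0.126,-0.27,-0.17,0.96,0,0,-0.126,-0.32,-0.2,1.12,0,0,-0.126,-0.37,-0.235,1.28,0,0],
)

```text
t: 2.35
ee_pos: [0.453, 0.2181, 0.3408]
ee_rot: [[0.001, 0.005, 1.0], [0.0, 1.0, -0.005], [-1.0, 0.0, 0.001]]
contact_force: [0.3, 0.8, -0.3]
gripper_width: 1.0
```

```bash
python3 - <<'E'
from h import *
print(delta([.53,.12,.34],0))
E
```

```text
[ 0.0008 -0.0977  0.0775 -0.0051  0.0006 -0.0004]
```

Request:
jog_arm(
  rows=[0,-0.045,0.035,0,0,0,0,-0.085,0.07,0,0,0,0,-0.098,0.077,0,0,0,0,-0.098,0.077,0,0,0],
)

```text
t: 2.85
ee_pos: [0.5294, 0.1194, 0.3406]
ee_rot: [[-0.0, 0.006, 1.0], [0.001, 1.0, -0.006], [-1.0, 0.001, -0.0]]
contact_force: [0.1, -0.1, -0.6]
gripper_width: 1.004
```

```bash
python3 - <<'E'
from h import *
im=manip.camera('wrist'); cv2.imwrite('pics/w1.png',im)
for k in ['plate','bed_mid','plate_front','plate_back','hole_round','hole_slot','pin_near','pin_far']:
    r=manip.place_of(k,'wrist')[:2]
    z={'pin_near':.13,'pin_far':.13,'plate_back':.123,'bed_mid':.123,'plate':.1275}.get(k,.131)
    print(k,[(np.round(a['centre'],1).tolist(),round(a['p'],2),np.round(onz('wrist',a['centre'],z)[:2],4).tolist()) for a in r])
print(manip.read_state()['ee_pos'])
E
```

```text
plate [([336.4, 240.4], 0.71, [0.5459, 0.0484]), ([349.9, 304.4], 0.21, [0.5633, -0.0354])]
bed_mid []
plate_front [([317.9, 167.9], 0.73, [0.5246, 0.1352])]
plate_back []
hole_round [([277.9, 198.3], 0.66, [0.4791, 0.1003])]
hole_slot [([366.4, 177.6], 0.74, [0.5791, 0.1237]), ([173.7, 369.5], 0.69, [0.3373, -0.1264])]
pin_near []
pin_far []
[0.5293 0.1203 0.3409]
```

View pics/w1.png

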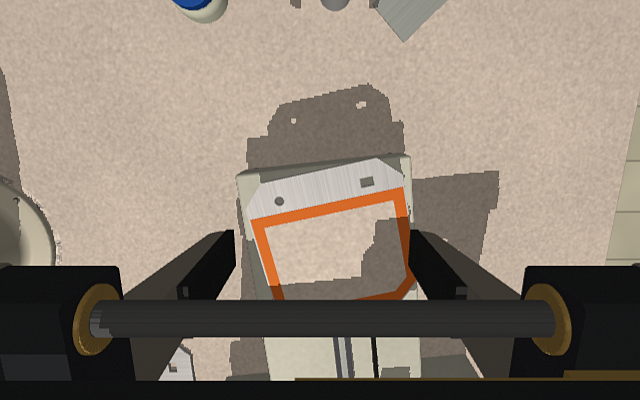

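Wrist view: the plate with the orange rim is on the printer, its round hole at (279,201) and slot at (367,182), front edge from (260,186) to (375,158). The fingers hide its back. I'll shift back to see the whole bed with its screws.

Request:
jog_arm(
  rows=[0,-0.04,0.0,0,0,0,0,-0.08,0.0,0,0,0,0,-0.085,0.0,0,0,0,0,-0.085,0.0,0,0,0],
)

```text
t: 3.8
ee_pos: [0.5289, 0.0356, 0.3409]
ee_rot: [[0.001, 0.004, 1.0], [0.001, 1.0, -0.004], [-1.0, 0.001, 0.001]]
contact_force: [0.5, 0.5, 0.1]
gripper_width: 1.001
```

```bash
python3 - <<'E'
from h import *
im=manip.camera('wrist'); cv2.imwrite('pics/w2.png',im); cv2.imwrite('pics/w2c.png',cv2.resize(im[60:300,200:460],None,fx=3,fy=2.5,interpolation=cv2.INTER_CUBIC)[:600,:780])
for k in ['plate','bed_mid','plate_front','plate_back','hole_round','hole_slot','pin_near','pin_far']:
    r=manip.place_of(k,'wrist')[:2]
    z={'pin_near':.13,'pin_far':.13,'plate_back':.123,'bed_mid':.123,'plate':.1275}.get(k,.131)
    print(k,[(np.round(a['centre'],1).tolist(),round(a['p'],2),np.round(onz('wrist',a['centre'],z)[:2],4).tolist()) for a in r])
np.savez('w2.npz',*cal('wrist')); print(manip.read_state()['ee_pos'])
E
```

```text
plate [([334.7, 169.8], 0.92, [0.5434, 0.0478])]
bed_mid []
plate_front [([190.4, 357.6], 0.64, [0.3606, -0.193]), ([316.7, 88.9], 0.61, [0.5236, 0.1342])]
plate_back [([350.3, 242.6], 0.56, [0.5629, -0.0407])]
hole_round [([279.4, 125.0], 0.9, [0.4831, 0.0968]), ([176.3, 392.6], 0.59, [0.3371, -0.2464])]
hole_slot [([367.0, 102.9], 0.59, [0.5772, 0.1195])]
pin_near []
pin_far []
[0.5289 0.0356 0.3409]
```

View pics/w2c.png

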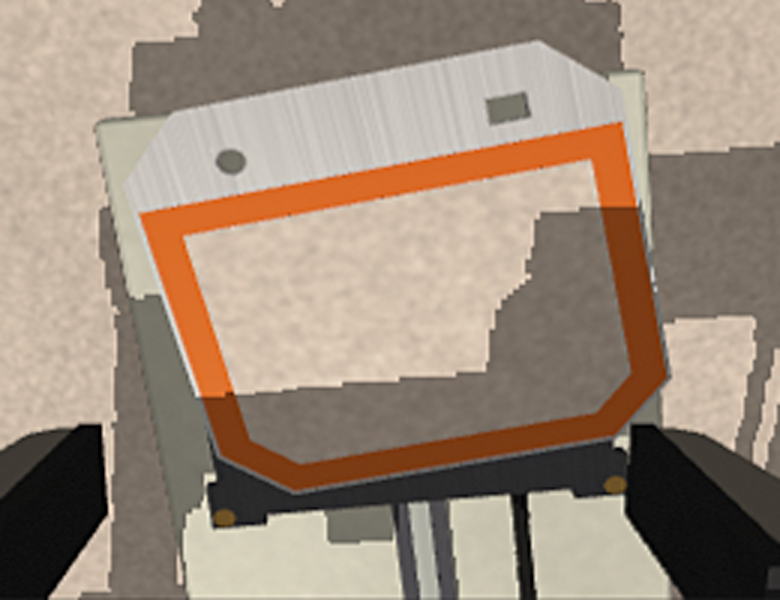

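Close crop: the right plate (white mat, orange rim, holes at image (277,125) and (369,103)); the two back bed screws show at (274.7,266.8) and (405.3,253.6). Now fitting bed and plate.

```bash
cat > fit.py <<'E'
from h import *
from scipy.optimize import least_squares
def c2i(a): a=np.array(a,float); return np.c_[200+(a[:,0]+.5)/3-.5,60+(a[:,1]+.5)/2.5-.5]
def px(X,C):
    K,R,t=C; q=(K@(R@X.T+t[:,None])).T; return q[:,:2]/q[:,2:]
def ray(C,p,z):
    K,R,t=C; d=R.T@np.linalg.inv(K)@np.r_[p,1]; o=-R.T@t; return o+d*(z-o[2])/d[2]
def bed_from_back(C,sl,sr):
    a,b=ray(C,sl,.123),ray(C,sr,.123); d=b-a; yaw=np.arctan2(d[1],d[0])
    return (a+b)[:2]/2+.0795*np.array([-np.sin(yaw),np.cos(yaw)]),yaw,np.hypot(*d[:2])
def rep(m,yb,p,yp):
    c,s=np.cos(yb),np.sin(yb); e=np.array([[c,s],[-s,c]])@(np.array(p)-m)
    print('bed',m,yb,'plate',p,yp,'offset in bed axes mm',e*1e3,'twist',yp-yb)
E
python3 - <<'E'
from fit import *
f=np.load('w2.npz'); C=[f[k] for k in f.files]
S=c2i([[224,517],[616,484]]); m,yb,L=bed_from_back(C,*S); print('sep',L)
# plate: own x = from round to slot; seen from above own y to front => right-handed check
obj=np.array([[-65,90,6],[65,90,6],[90,65,6],[90,-65,6],[-90,65,6],[-65,-90,6],[-50,66,6],[50,66,6]])*1e-3
im=c2i([[172,114],[540,41],[618,82],[668,378],[127,182],[297,492],[230,162],[508,108]])
def model(v,tilt=.045):
    x,y,yaw=v[:3]; R=Ro.from_euler('ZX',[yaw,tilt]).as_matrix()
    zc=.123+.09*np.sin(tilt)
    return obj@R.T+[x,y,zc]
r=least_squares(lambda v:(px(model(v),C)-im).ravel(),[.54,.05,.2],loss='soft_l1')
print(r.x,'\n',(px(model(r.x),C)-im).round(1).T)
rep(m,yb,r.x[:2],r.x[2])
E
```

```text
sep 0.1591713862745627
[0.5441 0.0442 0.2194] 
 [[ 0.  -0.6  1.   1.6 -1.2 -0.7  0.4 -0.1]
 [-0.9 -0.5  2.4 -0.4  0.9  1.1 -0.4 -0.3]]
bed [0.5416 0.0155] 0.10575247696800227 plate [0.5441 0.0442] 0.21935598152902683 offset in bed axes mm [ 5.4859 28.2814] twist 0.11360350456102455
```

Request:
jog_arm(
  rows=[0,0.06,0,-0.06,0,0,0,0.12,-0.003,-0.11,0,0,0.05,0.129,-0.003,-0.11,0,0,0.1,0.129,-0.003,-0.11,0,0,0.16,0.129,-0.003,-0.11,0,0,0.2,0.129,-0.003,-0.11,0,0,0.223,0.129,-0.003,-0.11,0,0,0.223,0.129,-0.003,-0.11,0,0],
)

```text
t: 5.25
ee_pos: [0.5248, 0.1647, 0.1159]
ee_rot: [[-0.004, -0.106, 0.994], [0.0, 0.994, 0.106], [-1.0, 0.0, -0.004]]
contact_force: [0.0, -0.8, 0.6]
gripper_width: 0.999
```

```bash
cat >> fit.py <<'E'
def tcp_bed(m=np.array([.5416,.0155]),yb=.1058):
    s=manip.read_state(); c,q=np.cos(yb),np.sin(yb); z=np.array(s['ee_rot'])[:,2]
    print('t',s['t'],'tcp in bed mm',np.array([[c,q],[-q,c]])@(s['ee_pos'][:2]-m)*1e3,'z',s['ee_pos'][2],'jaw yaw rel',np.arctan2(z[1],z[0])-yb,'F',np.array(s['contact_force']))
E
python3 -c "
from fit import *; tcp_bed(); print(delta([.5258,.1647,.117],.1058))"
```

```text
t 5.25 tcp in bed mm [ -0.9327 150.1595] z 0.11590267677069789 jaw yaw rel 0.0008314227281570746 F [ 0.034  -0.8054  0.5871]
[-0.0011 -0.0001  0.001   0.0008 -0.0037 -0.0005]
```

Request:
jog_arm(
  rows=[0,-0.01,0,0,0,0,0,-0.016,0,0,0,0,0,-0.02,0,0,0,0,0,-0.024,0,0,0,0,0,-0.028,0,0,0,0,0,-0.032,0,0,0,0,0,-0.035,0,0,0,0,0,-0.036,0,0,0,0],
)

```text
t: 6.25
ee_pos: [0.5286, 0.1287, 0.1158]
ee_rot: [[-0.004, -0.106, 0.994], [0.0, 0.994, 0.106], [-1.0, 0.001, -0.004]]
contact_force: [0.4, 2.8, 1.2]
gripper_width: 1.001
```

```bash
python3 - <<'E'
from fit import *
tcp_bed()
im=manip.camera('wrist'); cv2.imwrite('pics/w3.png',im)
for k in ['plate','hole_round','hole_slot','plate_front','pin_near','pin_far','bed_mid']:
    r=manip.place_of(k,'wrist')[:2]
    print(k,[(np.round(a['centre'],1).tolist(),round(a['p'],2),np.round(onz('wrist',a['centre'],.130)[:2],4).tolist()) for a in r])
np.savez('w3.npz',*cal('wrist'))
E
```

```text
t 6.25 tcp in bed mm [ -0.9412 113.983 ] z 0.1158443504488258 jaw yaw rel 0.0005883105828281276 F [0.413  2.8486 1.1884]
plate []
hole_round [([220.6, 332.1], 0.75, [0.4809, 0.0837])]
hole_slot []
plate_front [([313.9, 282.7], 0.9, [0.5257, 0.1165])]
pin_near []
pin_far []
bed_mid [([314.4, 281.1], 0.18, [0.5258, 0.1174])]
```

View pics/w3.png

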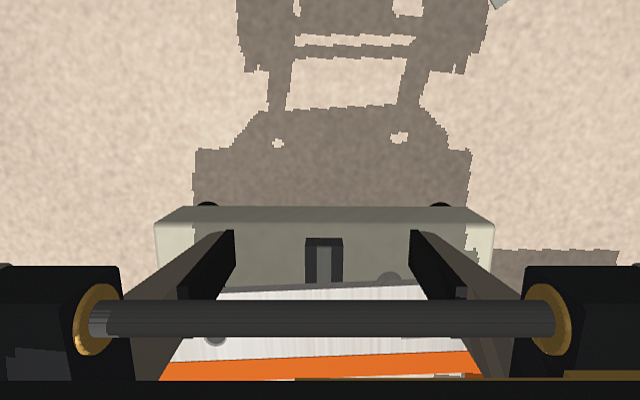

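Front edge at (215,293)–(420,280), still slightly skew to the jaws. Back off, rise and measure again.

Request:
jog_arm(
  rows=[0,0.01,0,0,0,0,-0.06,0.015,0,0,0,0,-0.12,0.015,0,0,0,0,-0.18,-0.02,0,0,0,0,-0.225,-0.06,0,0,0,0,-0.225,-0.092,0,0,0,0,-0.225,-0.092,0,0,0,0],
)

```text
t: 7.52
ee_pos: [0.5394, 0.0358, 0.341]
ee_rot: [[-0.004, -0.103, 0.995], [-0.001, 0.995, 0.103], [-1.0, -0.001, -0.004]]
contact_force: [-0.1, -0.7, -0.5]
gripper_width: 1.001
```

```bash
python3 - <<'E'
from fit import *
tcp_bed()
im=manip.camera('wrist'); cv2.imwrite('pics/w4.png',im); cv2.imwrite('pics/w4c.png',cv2.resize(im[60:300,200:460],None,fx=3,fy=2.5,interpolation=cv2.INTER_CUBIC))
for k in ['plate','hole_round','hole_slot','plate_front','pin_near','pin_far','bed_mid']:
    r=manip.place_of(k,'wrist')[:2]
    print(k,[(np.round(a['centre'],1).tolist(),round(a['p'],2),np.round(onz('wrist',a['centre'],.130)[:2],4).tolist()) for a in r])
np.savez('w4.npz',*cal('wrist'))
E
```

```text
t 7.525 tcp in bed mm [-0.0042 20.4386] z 0.3410423069684722 jaw yaw rel -0.002410652524639942 F [-0.0564 -0.6553 -0.5104]
plate [([320.9, 184.2], 0.92, [0.5369, 0.0335])]
hole_round [([273.4, 128.5], 0.56, [0.4789, 0.0893])]
hole_slot [([365.3, 124.2], 0.94, [0.5772, 0.1047])]
plate_front [([318.0, 102.9], 0.98, [0.5242, 0.1212])]
pin_near [([277.6, 135.4], 0.63, [0.4842, 0.0824])]
pin_far [([371.1, 140.0], 0.72, [0.5862, 0.0885]), ([323.7, 186.4], 0.17, [0.5405, 0.0316])]
bed_mid [([318.6, 101.9], 0.5, [0.5251, 0.1218])]
```

View pics/w4c.png

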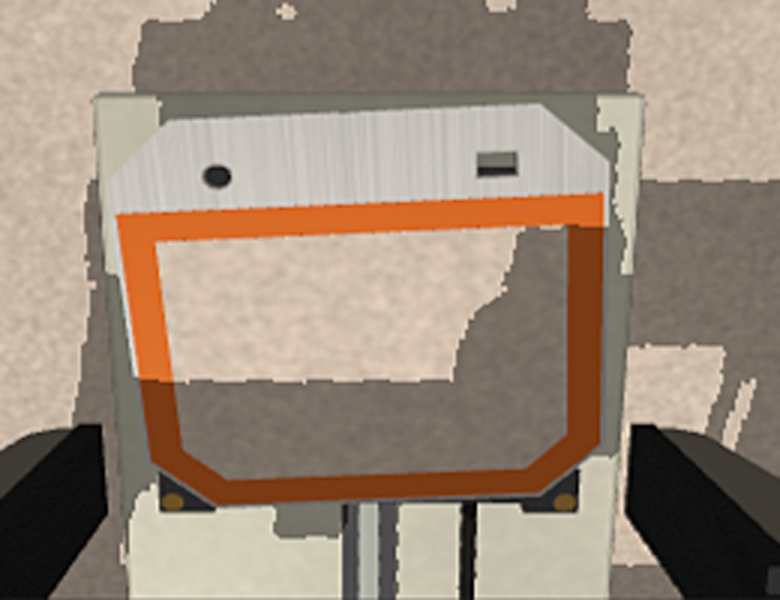

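Now the holes are at crop (217,177) and (497,164), and the back screws at crop (173,502) and (565,502); the plate is less twisted.

```bash
cat >> fit.py <<'E'
obj=np.array([[-65,90,6],[65,90,6],[90,65,6],[90,-65,6],[-90,65,6],[-65,-90,6],[65,-90,6],[-50,66,6],[50,66,6]])*1e-3
def model(v,tilt):
    R=Ro.from_euler('ZX',[v[2],tilt]).as_matrix(); return obj@R.T+[v[0],v[1],.123+.09*np.sin(tilt)]
def run(f,S,im,tilt=.045):
    f=np.load(f); C=[f[k] for k in f.files]; S=c2i(S); im=c2i(im)
    m,yb,L=bed_from_back(C,*S); r=least_squares(lambda v:(px(model(v,tilt),C)-im).ravel(),[.54,.05,.15],loss='soft_l1')
    print('sep',L,'\n',(px(model(r.x,tilt),C)-im).round(1).T); rep(m,yb,r.x[:2],r.x[2])
E
python3 - <<'E'
from fit import *
run('w4.npz',[[173,502],[565,502]],[[166,122],[542,103],[611,160],[602,440],[107,180],[219,505],[541,496],[217,177],[497,164]])
E
```

```text
sep 0.1582451269239544 
 [[ 0.6 -0.7 -0.   1.4 -0.5 -1.2  0.3 -0.1  0.3]
 [-1.3 -0.4  0.1  2.   0.9  1.5  0.1 -0.8 -0.5]]
bed [0.5407 0.0182] 0.1115286083246152 plate [0.5386 0.0309] 0.1605329485478264 offset in bed axes mm [-0.6612 12.8765] twist 0.04900434022321121
```

Request:
jog_arm(
  rows=[0,0,-0.03,-0.18,0,0,0,0,-0.06,-0.36,0,0,0,-0.007,-0.09,-0.54,0,0,0,-0.007,-0.12,-0.72,0,0,0,-0.007,-0.125,-0.9,0,0,0,-0.007,-0.125,-1.08,0,0,0,-0.007,-0.125,-1.26,0,0,0,-0.007,-0.125,-1.44,0,0],
)

```text
t: 8.93
ee_pos: [0.4153, 0.0181, 0.3408]
ee_rot: [[-0.005, -1.0, 0.017], [-0.0, 0.017, 1.0], [-1.0, 0.005, -0.0]]
contact_force: [0.0, 0.3, -0.1]
gripper_width: 1.002
```

```bash
sed -i 's/m=np.array(\[.5416,.0155\]),yb=.1058/m=np.array([.5412,.0168]),yb=.108/' fit.py; python3 - <<'E'
from fit import *
tcp_bed(); print(delta([.4155,.0162,.117],np.pi/2+.108))
E
```

```text
t 8.925 tcp in bed mm [-125.0458   14.8528] z 0.34084037846426374 jaw yaw rel 1.446217634078634 F [ 0.0118  0.3483 -0.0917]
[ 0.2238 -0.0014 -0.0018 -0.1246  0.0001 -0.0053]
```

Request:
jog_arm(
  rows=[0.05,-0.001,-0.002,-0.125,0,-0.005,0.1,-0.001,-0.002,-0.125,0,-0.005,0.16,-0.001,-0.002,-0.125,0,-0.005,0.2,-0.001,-0.002,-0.125,0,-0.005,0.223,-0.001,-0.002,-0.125,0,-0.005,0.223,-0.001,-0.002,-0.125,0,-0.005],
)

```text
t: 9.68
ee_pos: [0.4134, 0.0167, 0.1162]
ee_rot: [[-0.005, -0.994, -0.109], [0.001, -0.109, 0.994], [-1.0, 0.004, 0.002]]
contact_force: [0.5, -0.7, -0.0]
gripper_width: 1.005
```

```bash
python3 - <<'E'
from fit import *
tcp_bed()
E
```

```text
t 9.675 tcp in bed mm [-127.0576   13.6853] z 0.11620171295903664 jaw yaw rel 1.5716060756386518 F [ 0.4631 -0.7202 -0.0431]
```

Request:
jog_arm(
  rows=[0,-0.012,0,0,0,0,0,-0.018,0,0,0,0,0,-0.021,0,0,0,0,0,-0.023,0,0,0,0,0,-0.0245,0,0,0,0,0,-0.026,0,0,0,0,0,-0.0275,0,0,0,0,0,-0.0275,0,0,0,0],
)

```text
t: 10.68
ee_pos: [0.4406, 0.0199, 0.1159]
ee_rot: [[-0.005, -0.994, -0.109], [0.002, -0.109, 0.994], [-1.0, 0.005, 0.002]]
contact_force: [-3.0, 1.8, 0.7]
gripper_width: 1.0
```

```bash
python3 - <<'E'
from fit import *
tcp_bed()
E
```

```text
t 10.675 tcp in bed mm [-99.6915  13.9243] z 0.11594577306136578 jaw yaw rel 1.5716907872863266 F [-2.9949  1.8115  0.6765]
```

Request:
jog_arm(
  rows=[0,0.02,0,0,0,0,-0.06,0.02,0,0.1,0,0,-0.12,0.02,0,0.28,0,0,-0.18,0.02,0,0.46,0,0,-0.225,0.0,0.005,0.64,0,0,-0.225,-0.05,0.005,0.82,0,0,-0.225,-0.1,0.006,1.0,0,0,-0.225,-0.1,0.006,1.18,0,0],
)

```text
t: 11.68
ee_pos: [0.5428, 0.0364, 0.338]
ee_rot: [[-0.007, -0.474, 0.88], [0.002, 0.88, 0.474], [-1.0, 0.005, -0.005]]
contact_force: [-0.8, -0.5, 0.5]
gripper_width: 1.0
```

Request:
jog_arm(
  rows=[0,0,0,0.18,0,0,0,0,0,0.36,0,0,0,0,0,0.39,0,0,0,0,0,0.39,0,0],
)

```text
t: 12.18
ee_pos: [0.543, 0.0363, 0.3381]
ee_rot: [[-0.006, -0.106, 0.994], [0.002, 0.994, 0.106], [-1.0, 0.003, -0.006]]
contact_force: [0.2, -0.0, 0.1]
gripper_width: 1.002
```

```bash
python3 - <<'E'
from fit import *
tcp_bed()
im=manip.camera('wrist'); cv2.imwrite('pics/w5.png',im); cv2.imwrite('pics/w5c.png',cv2.resize(im[60:300,200:460],None,fx=3,fy=2.5,interpolation=cv2.INTER_CUBIC))
np.savez('w5.npz',*cal('wrist'))
E
```

```text
t 12.175 tcp in bed mm [ 3.94   19.2008] z 0.33807419300194297 jaw yaw rel -0.0017822278524216861 F [ 0.1802 -0.0276  0.1306]
```

View pics/w5c.png

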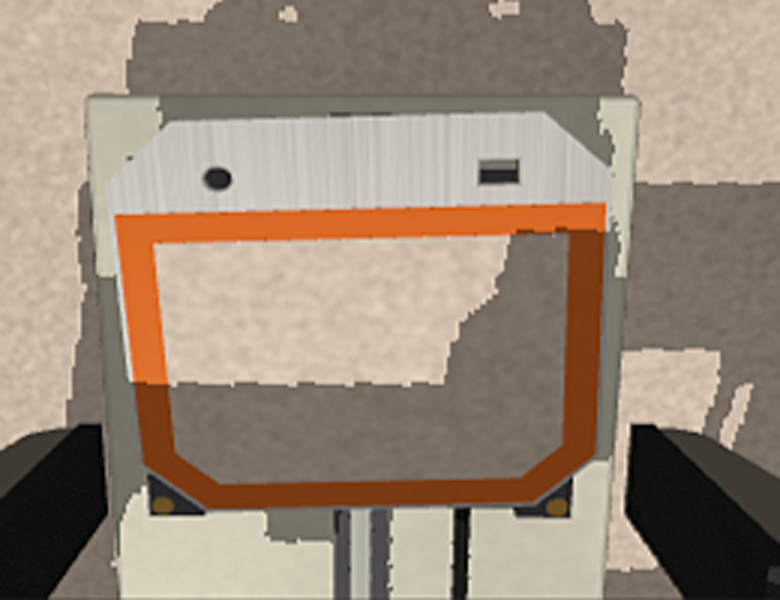

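Holes now at crop (218,179) and (499,172); screws at (162,505) and (557,506); the twist is small.

```bash
python3 - <<'E'
from fit import *
run('w5.npz',[[162,505],[557,506]],[[168,124],[545,112],[610,165],[597,455],[107,183],[212,510],[536,502],[218,179],[499,172]])
E
```

```text
sep 0.1586798127908822 
 [[ 0.3 -0.7  0.9  1.7 -0.7 -1.2  0.2 -0.3  0.1]
 [-1.1 -0.7  1.8 -0.2  0.4  1.2  1.2 -0.3 -0.7]]
bed [0.541  0.0156] 0.10703983451385585 plate [0.5419 0.0272] 0.14135589885949648 offset in bed axes mm [ 2.1115 11.425 ] twist 0.034316064345640634
```

Request:
jog_arm(
  rows=[0,0.06,-0.003,0,0,0.006,0,0.113,-0.006,0,0,0.006,0.05,0.113,-0.006,0,0,0.006,0.1,0.113,-0.006,0,0,0.006,0.16,0.113,-0.006,0,0,0.006,0.2,0.113,-0.006,0,0,0.006,0.22,0.113,-0.006,0,0,0.006,0.22,0.113,-0.006,0,0,0.006],
)

```text
t: 13.22
ee_pos: [0.5223, 0.1484, 0.1168]
ee_rot: [[-0.011, -0.107, 0.994], [0.008, 0.994, 0.107], [-1.0, 0.009, -0.01]]
contact_force: [0.1, 0.8, 0.1]
gripper_width: 0.998
```

```bash
python3 -c "
from fit import *; tcp_bed()"
```

```text
t 13.225 tcp in bed mm [ -4.653  132.8527] z 0.1167775207649199 jaw yaw rel -0.0006472592667376986 F [0.0508 0.8015 0.1272]
```

Request:
jog_arm(
  rows=[0,-0.016,0,0,0,0,0,-0.02,0,0,0,0,0,-0.022,0,0,0,0,0,-0.024,0,0,0,0,0,-0.026,0,0,0,0,0,-0.028,0,0,0,0,0,-0.03,0,0,0,0,0,-0.031,0,0,0,0],
)

```text
t: 14.22
ee_pos: [0.5256, 0.1175, 0.1165]
ee_rot: [[-0.011, -0.107, 0.994], [0.008, 0.994, 0.107], [-1.0, 0.009, -0.01]]
contact_force: [0.3, 3.7, 1.9]
gripper_width: 1.001
```

```bash
python3 -c "
from fit import *; tcp_bed()"
```

```text
t 14.225 tcp in bed mm [ -4.6369 101.8101] z 0.11652831541061465 jaw yaw rel -0.0006875928429043721 F [0.3078 3.685  1.908 ]
```

Request:
jog_arm(
  rows=[0,-0.001,0,0,0,0,0,-0.002,0,0,0,0,0,-0.0025,0,0,0,0],
)

```text
t: 14.6
ee_pos: [0.5254, 0.1144, 0.116]
ee_rot: [[-0.012, -0.107, 0.994], [0.007, 0.994, 0.107], [-1.0, 0.008, -0.011]]
contact_force: [1.1, 0.8, 0.2]
gripper_width: 1.001
```

```bash
python3 - <<'E'
from fit import *
tcp_bed()
im=manip.camera('wrist'); cv2.imwrite('pics/w6.png',im); a=manip.camera('side')
cv2.imwrite('pics/s6.png',np.vstack([im[240:400],cv2.resize(a[140:240,220:380],(640,400),interpolation=cv2.INTER_CUBIC)]))
E
```

```text
t 14.6 tcp in bed mm [-5.1454 98.7749] z 0.11604844011135315 jaw yaw rel -0.0009972592062177238 F [1.0834 0.7871 0.191 ]
```

View pics/s6.png

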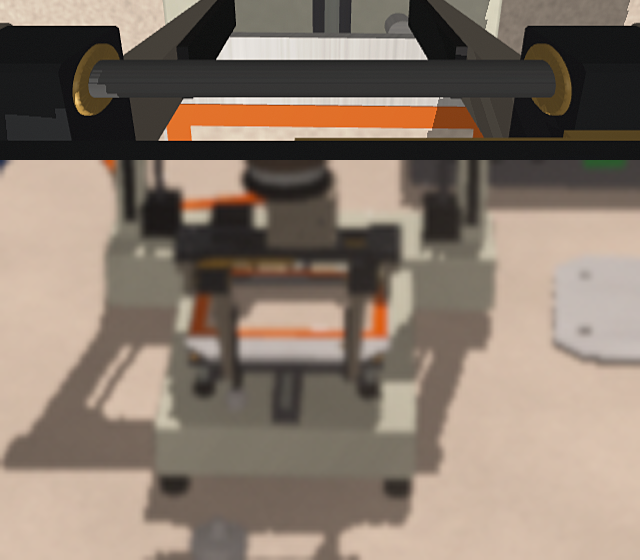

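The plate's edge looks parallel to the jaws and the force fell from 3.7 to 0.8 N, so it may have dropped. Back off and look from above.

Request:
jog_arm(
  rows=[0,0.01,0,0,0,0,-0.06,0.02,0,0,0,0,-0.12,0.02,0,0,0,0,-0.18,-0.02,0,0,0,0,-0.225,-0.06,0,0,-0.01,0.008,-0.225,-0.08,0.003,0,-0.01,0.008,-0.225,-0.08,0.003,0,-0.01,0.008],
)

```text
t: 15.58
ee_pos: [0.5401, 0.0329, 0.3411]
ee_rot: [[-0.001, -0.104, 0.995], [0.016, 0.994, 0.104], [-1.0, 0.016, 0.001]]
contact_force: [-0.2, 0.4, -0.1]
gripper_width: 0.997
```

```bash
python3 - <<'E'
from fit import *
tcp_bed()
im=manip.camera('wrist'); cv2.imwrite('pics/w7.png',im); cv2.imwrite('pics/w7c.png',cv2.resize(im[60:300,200:460],None,fx=3,fy=2.5,interpolation=cv2.INTER_CUBIC))
np.savez('w7.npz',*cal('wrist'))
E
```

```text
t 15.575 tcp in bed mm [ 0.6789 16.15  ] z 0.3411115696979761 jaw yaw rel -0.003327039867993112 F [-0.1564  0.3744 -0.1261]
```

View pics/w7c.png

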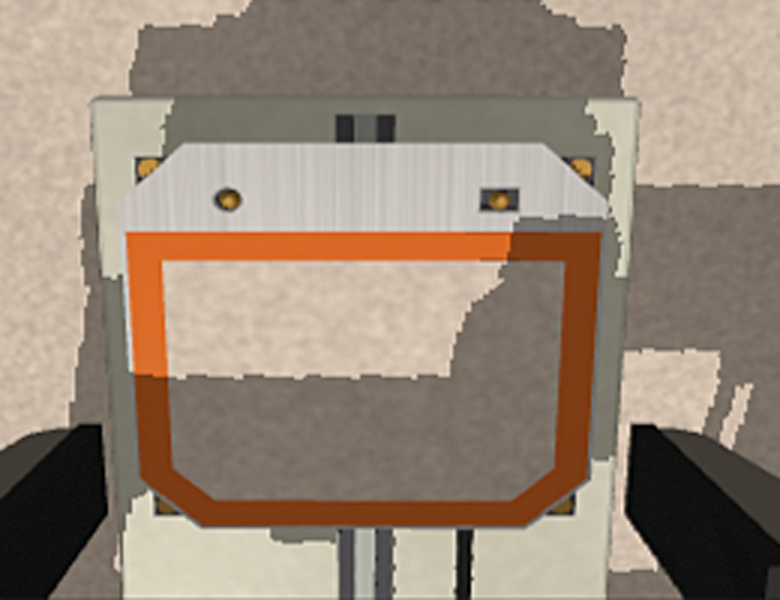

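Both pins now show inside the holes at crop (229,200) and (499,200), and all four screws are visible. I'll press the bare strip lightly with both fingertips, between the holes, which also measures the height.

```bash
python3 - <<'E'
from fit import *
c,s=np.cos(.108),np.sin(.108); x,y=0,.068
print(delta([.5412+c*x-s*y,.0168+s*x+c*y,.136],.108))
E
```

```text
[ 0.205   0.0473 -0.0001 -0.0021 -0.0011 -0.017 ]
```

Request:
jog_arm(
  rows=[0,0.045,0,0,0,-0.017,0.06,0.047,0,0,0,-0.017,0.12,0.047,0,0,0,-0.017,0.17,0.047,0,0,0,-0.017,0.19,0.047,0,0,0,-0.017,0.2,0.047,0,0,0,-0.017,0.2,0.047,0,0,0,-0.017],
  fingers=0.05,
)

```text
t: 16.5
ee_pos: [0.5335, 0.0849, 0.1405]
ee_rot: [[-0.002, -0.107, 0.994], [0.0, 0.994, 0.107], [-1.0, 0.0, -0.002]]
contact_force: [0.7, -1.3, -0.1]
gripper_width: 0.543
```

```bash
python3 -c "
from fit import *; tcp_bed(); print(manip.read_state()['ee_rot'])"
```

```text
t 16.5 tcp in bed mm [-0.3359 68.5403] z 0.14053100935503884 jaw yaw rel -0.0010840258559221827 F [ 0.6728 -1.3135 -0.1109]
[[-0.0024 -0.1067  0.9943]
 [ 0.0001  0.9943  0.1067]
 [-1.      0.0004 -0.0023]]
```

Down in small steps to z ≈ 0.130.

Request:
jog_arm(
  rows=[0.004,0,0,0,0,0,0.007,0,0,0,0,0,0.009,0,0,0,0,0,0.0105,0,0,0,0,0,0.0105,0,0,0,0,0],
)

```text
t: 17.12
ee_pos: [0.5334, 0.0849, 0.13]
ee_rot: [[-0.003, -0.107, 0.994], [0.0, 0.994, 0.107], [-1.0, 0.0, -0.002]]
contact_force: [0.4, 0.4, 0.7]
gripper_width: 0.544
```

Request:
jog_arm(
  rows=[0.001,0,0,0,0,0,0.001,0,0,0,0,0],
)

```text
t: 17.38
ee_pos: [0.5336, 0.0848, 0.1294]
ee_rot: [[-0.002, -0.107, 0.994], [0.0, 0.994, 0.107], [-1.0, 0.0, -0.002]]
contact_force: [-1.4, 0.4, 3.0]
gripper_width: 0.547
```

Request:
jog_arm(
  rows=[0.001,0,0,0,0,0,0.0015,0,0,0,0,0,0.0015,0,0,0,0,0],
)

```text
t: 17.75
ee_pos: [0.5337, 0.0848, 0.1294]
ee_rot: [[-0.002, -0.107, 0.994], [-0.0, 0.994, 0.107], [-1.0, 0.0, -0.002]]
contact_force: [-5.5, -0.1, 10.3]
gripper_width: 0.546
```

Request:
jog_arm(
  rows=[0.001,0,0,0,0,0,0.002,0,0,0,0,0,0.002,0,0,0,0,0],
)

```text
t: 18.12
ee_pos: [0.5337, 0.0848, 0.1294]
ee_rot: [[-0.002, -0.107, 0.994], [-0.0, 0.994, 0.107], [-1.0, -0.0, -0.002]]
contact_force: [-7.5, -0.3, 13.7]
gripper_width: 0.545
```

Request:
jog_arm(
  rows=[-0.02,0,0,0,0,0,-0.07,0,0,0,0,0,-0.13,0,0,0,0,0,-0.19,-0.02,0,0,0,0,-0.21,-0.04,0,0,0,0,-0.21,-0.05,0,0,0,0,-0.21,-0.05,0,0,0,0],
  fingers=0.0919,
)

```text
t: 19.0
ee_pos: [0.5389, 0.035, 0.3373]
ee_rot: [[-0.005, -0.106, 0.994], [0.0, 0.994, 0.106], [-1.0, 0.001, -0.005]]
contact_force: [-0.5, 0.2, -0.5]
gripper_width: 1.0
```

```bash
python3 - <<'E'
from fit import *
tcp_bed()
im=manip.camera('wrist'); cv2.imwrite('pics/w8c.png',cv2.resize(im[60:300,200:460],None,fx=3,fy=2.5,interpolation=cv2.INTER_CUBIC))
np.savez('w8.npz',*cal('wrist'))
E
```

```text
t 19.0 tcp in bed mm [-0.3257 18.3039] z 0.33733199309320777 jaw yaw rel -0.0016343703990554653 F [-0.4592  0.1684 -0.4768]
```

View pics/w8c.png

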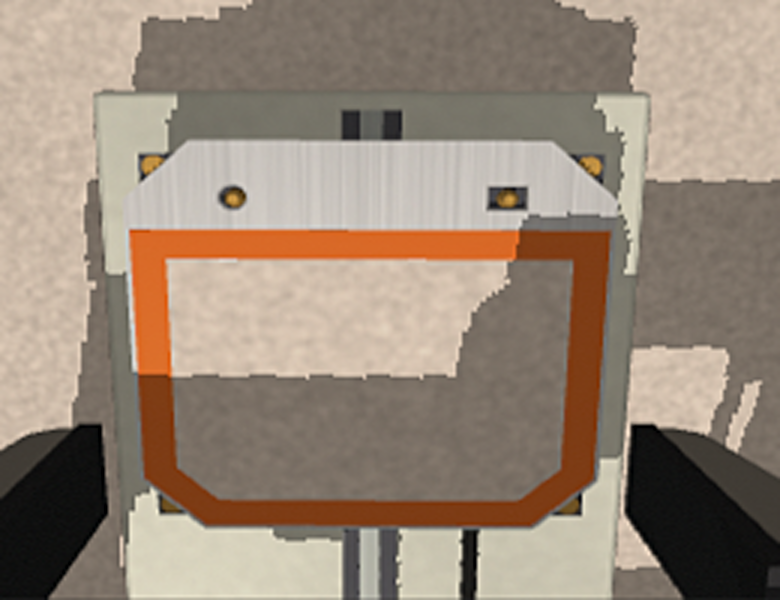

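Both pins stand in the holes at (233,198) and (507,198), and the screws show at all four cut corners. The plate did not yield below 0.1294 m under 14 N. The arm is clear, so I'm handing in.

```bash
python3 -c "
from h import *; print(manip.finish_job())"
```

```text
the job is handed in; nothing more can be done
None
```

The build plate is on its pins and, as far as I could measure, lies flat on the bed. I handed the job in at about 19 s, with the arm clear above it.

**What I did:** I nudged the front edge with both open fingertips, then straightened and centred the plate from its near side. A last push from the front brought the holes over the pins, and the push force fell from 3.7 to 0.8 N as it dropped. I then pressed the bare strip down between the holes with about 14 N. I did not grip or lift the plate at any point.

**Last checks:**
- **Position:** both pins stand inside their holes, and a screw shows at each of the four cut corners.
- **Height:** the strip stopped yielding at z = 0.1294 m, against 0.129 m for a seated plate. I touched only the middle of the front strip, not the back or the corners.
- **Forces:** a sideways force of about 7.5 N appeared while pressing. The plate did not visibly shift.
- **Camera disagreement:** the three estimates of the bed's position differed by up to 2.7 mm along y. I relied on contact and on seeing the pins in the holes instead.
- **Bystanders:** the arm never went near the tub, cartridge or spatula, but I took no final picture of them.

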